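# Load a sample bottle on the shaker and lock its telescopic clamp

## Task

Stand the blue-capped sample bottle upright on the square blue pad of the shaker, between the orange clamp bar and the steel fence, setting it down rather than dropping it. Then press the clamp tube's red spring pin flush and slide the tube, with its clamp bar, towards the fence to the next hole, so that the pin springs out again and the bar keeps the bottle, still standing on the deck, in place. Leave the other bottles and things on the bench where they are.

Things in the scene. Friction and masses are not known exactly. Their poses are not given: they have to be found in the camera images.
- shaker: White bench shaker, fixed, dark grey deck with top 60 mm above the bench spanning x -100..110, y -200..150 mm. Origin under it on the bench, z up; x points away from the robot, turned up to 20 degrees either way. Along the deck's +x side a 28 x 28 mm aluminium tube runs along y (axis x = 80 mm, 115 mm above the bench) and slides on a fixed dark bar held by a grey post, y = -190, 138 mm high.
- bottle_pad (a point): Centre of the flat square blue pad (76 x 76 mm) on the deck top, 60 mm above the bench; axes as the shaker's. Fence face 46 mm away on +y, clamp bar's face 60 mm away on -y (20 mm once the tube is one hole on: then 66 mm are left between bar and fence for the 60 mm bottle, which the bar may push along standing), tube's near side 86 mm away on +x.
- bar_face (a point): On the face (towards the fence) of the orange clamp bar, which is fixed to the tube and moves with it: 12 mm thick along y, 26 mm tall (90 to 116 mm above the bench), reaching from the tube over the deck to x = -83 mm of the shaker. The point is the face's mid height, at shaker x = -20 mm. Axes as the shaker's.
- fence_face (a point): Foot of the face of the fixed steel fence at the deck, 46 mm on the +y side of the pad's centre; the fence is 190 mm long along the shaker's x, 10 mm thick and 55 mm tall (top 115 mm above the bench). Axes as the shaker's.
- blue_bottle: The bottle to load: cream plastic sample bottle with a BLUE cap and yellow label, loose, about 0.2 kg, standing upright. Body 60 mm wide up to 57 mm, narrowing to 40 mm at 66 mm; cap 46 mm wide from 74 to 98 mm above its underside. Origin at the centre of its underside, z up.
- pin_tip (a point): Tip of the red round pin (10 mm wide, ball end) in the tube's +x side, 115 mm above the bench: out, it is 20 mm from the tube's axis, 6 mm proud. Pressed along the shaker's -x; it never moves along the tube. Pinching the tube here (28 mm, 34 over the pin), a finger on pin and far side, presses it flush and holds the tube. Free: 41 mm below the tube, 50 mm along it to the bar, 60 beside it.
- lock_pin (a joint): How far the red pin is pressed in, m: 0 out, 0.006 flush, 0.008 under the tube's wall. Spring 4 N at first, 7 N flush. Out, it locks the tube (+-1 mm). Held flush, its ball end is pushed in by the hole's edge as the tube is moved on (about 15 N along the tube); it stays in under the wall until the next hole comes, then springs out.
- clamp_tube (a joint): Position of the sliding tube with its bar, m, positive along the shaker's +y, towards the fence. Three 12 mm holes 40 mm apart in its +x side: 0 at the start (pin in the middle hole), 0.040 in the next hole towards the fence, -0.040 in the other. 3 N of friction; travel -0.055 to 0.060.
- white_bottle_a: cream sample bottle exactly like blue_bottle in size (60 mm wide, 98 mm tall) but with a WHITE cap; loose, a bystander; origin at the centre of its underside (pink label)
- white_bottle_b: cream sample bottle exactly like blue_bottle in size (60 mm wide, 98 mm tall) but with a WHITE cap; loose, a bystander; origin at the centre of its underside (yellow label)
- loose_cap: white cap, 48 mm wide, 14 mm high, lying on the bench; bystander; origin under its centre
- beaker: glass beaker, 70 mm wide, 90 mm tall; bystander; origin under its centre
- wash_bottle: white wash bottle with a red cap, 64 mm wide, 170 mm tall, on the right; bystander; origin under its centre
- tip_box: closed blue box, 90 x 120 x 60 mm, on the right; bystander; origin under its centre
- spatula: spatula about 180 mm long lying on the bench; bystander
Mind the look-alikes: they are no part of the job. What is shaped like the blue_bottle but black or green is not meant.

How it is judged:
By the outcome, as a careful person would: the job done as asked, in the order asked, and still so for the second after the job is handed in, with the robot touching nothing.
It also fails if it takes over 56 s, if anything falls off the work surface, if the arm or the gripper's body presses on something with over 40 N, if the wrist force passes 120 N, or if a joint passes its speed limit or range.

## Robot

A 6-joint arm with a two-finger parallel gripper is mounted at the origin on the work surface. World frame = base frame: x ahead of the robot, y to its left, z up, the work surface at z = 0. Lengths are in m, angles in rad, forces in N, time in s.
With the tool pointing down it reaches from about 0.35 to 0.775 m from the base axis. Payload 7.3 kg.
Tool frame: the origin (TCP) lies on the centre line of the jaws, within the pads' length; the fingertips stand 11 mm ahead of it and the grasp point (between the pads) lies 8 mm behind it; y points along the fingers, z is the direction in which the jaws open and shut, and the axes are right-handed (so a half turn about y gives the same grasp; the last joint's range is limited). The gripper opens to 92 mm and grips with 3 to 60 N. Pads are 19 mm wide; open, the fingers measure 130 mm over their backs; the gripper's body (75 mm by 190 mm) begins 47 mm behind the grasp point.
Start: joints at [-1.48, 0.342, 1.524, -0, 1.275, -0.146], TCP at [0.123, -0.51, 0.238] pointing down, gripper open.
Joint ranges: [-2.53, 2.53], [-0.77, 2.02], [0.04, 2.7], [-1, 4.14], [0.28, 2.66], [-3.11, 3.11]. Speed limits (rad/s): [2.57, 2.57, 3.14, 3.14, 3.14, 3.14].

## Interface

Orientations are given as [roll, pitch, yaw] about the fixed x, y, z axes, in that order (R = Rz(yaw) Ry(pitch) Rx(roll)).
In Python, from cell import robot, cams gives the robot as it stands.
- The arm moves only by the tool apply_moves, never from a script. Its argument "plan" is a list of rows, each a list of 7 numbers: the shift along the tool's x, y, z in m, then the turn, a rotation vector about the tool's x, y, z in degrees, then the gripper command: -1 is fully open, 1 is shut, values between are in proportion. A call has exactly 5 rows; each row is the pose to reach, as a shift and turn from the pose commanded when the call began, along the tool's axes at that moment; what a row does not reach only later rows make up. A row lasts 1/8 s, in which the tool goes at most 62.5 mm and 10.7 degrees, less where a joint would pass 70% of its speed; a pose out of reach is approached as far as the arm can. A call with a gripper value outside its range is refused whole. The fingers move at their own pace and stop on an object; "squeeze" is the grip in N (left out, the last holds). Time passes only in rows, so rows that repeat a pose let the fingers close, or fill a call up. It gives the time, the measured TCP pose, the force and the opening at its end, in the units of the state.
- robot.observe(): the state, without advancing time (a new reading comes with each control period).
- cams.read_camera(name): name is "scene" or "top"; returns the picture (384x512x3 uint8, blue, green, red); there is no depth.
- cams.calibration(name): a dict with "fx", "fy", "cx", "cy" (pixels), "extrinsics" (4x4, takes a point from world to camera coordinates). Camera axes: x right, y up, looking along -z (the intrinsics and any distortion apply to the point x, -y, -z); pixel columns grow to the right and rows downward; lengths in m; the calibration is good to about 2 mm. A picture is of the moment at which its call begins. calibration takes no time and is no camera call.
- robot.hand_in(): hands the job in, once; it reports no verdict.
The state is a dict: "time": time; "qpos": joint angles; "qvel": joint speeds; "joint_efforts": joint torques, N m; "tool_pos": TCP position; "tool_rot": TCP orientation; "contact_force": force on the tool from outside, world axes, zero at the start; "torque": the same for the moment, N m; "opening": finger opening in m.
Only numpy, scipy, OpenCV 4.12 (cv2) and the standard library are available. Lean on these libraries where they do the work, as an engineer would, in place of code of your own. Each camera call takes 0.05 s, during which the arm holds its last target. There are 200 camera calls.

## Working session

There is one attempt and no reset: what is moved stays moved. The work goes in short steps, Python scripts to look and compute and a tool call to move; the robot and the scene stay as the last step left them, time stands still between calls to the robot, and variables do not carry over. Pictures are saved under pics/ and viewed, about 8 in all and at most 12, crops included, and the job is handed in when it is done.

Besides the shell and the picture viewer there is one more tool, called as a command line: name --pt "numbers of a row" for each row, then --argument value for the rest. apply_moves: Moves the arm, as the interface text tells. Its arguments: {"type":"object","properties":{"plan":{"type":"array","items":{"type":"array","items":{"type":"number"}}},"squeeze":{"type":"number"}},"required":["plan"]}

```bash
ls; mkdir -p pics; python3 - <<'E'
from cell import robot, cams
import cv2,numpy as np
np.set_printoptions(precision=4,suppress=True)
o=robot.observe()
for k,v in o.items(): print(k,v)
for n in("scene","top"):
    im=cams.read_camera(n); cv2.imwrite(f"pics/{n}0.png",im); c=cams.calibration(n); print(n,c)
E
```

```text
pics
time 0.0
qpos [-1.48    0.3428  1.525  -0.      1.2754 -0.146 ]
qvel [-0.0002  0.0002 -0.     -0.0008  0.0012  0.0002]
joint_efforts [ -0.0017 -43.125  -24.4215   0.0716   0.0559  -0.0001]
tool_pos [ 0.1231 -0.51    0.237 ]
tool_rot [-1.5723  0.0002 -2.9048]
contact_force [ 0.4589  0.271  -0.7443]
torque [ 0.0277 -0.0179  0.0385]
opening 0.09188077575682797
scene {'fx': 428.9934241592268, 'fy': 428.9934241592268, 'cx': 248.0957586316331, 'cy': 197.86923160049287, 'extrinsics': array([[ 0.2299,  0.9731, -0.0121, -0.0619],
       [-0.6443,  0.1616,  0.7475,  0.2639],
       [ 0.7294, -0.1641,  0.6642, -1.7157],
       [ 0.    ,  0.    ,  0.    ,  1.    ]])}
top {'fx': 414.1742017606653, 'fy': 414.1742017606653, 'cx': 255.5917950800417, 'cy': 185.9146565262893, 'extrinsics': array([[-0.0138, -0.9999, -0.0028, -0.0403],
       [ 0.9985, -0.0139,  0.0535, -0.5044],
       [-0.0536, -0.002 ,  0.9986, -1.295 ],
       [ 0.    ,  0.    ,  0.    ,  1.    ]])}
```

View pics/scene0.png

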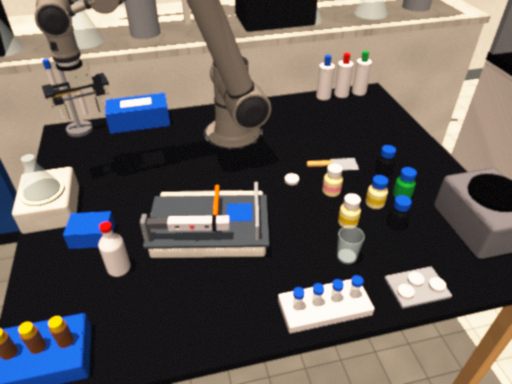

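View pics/top0.png

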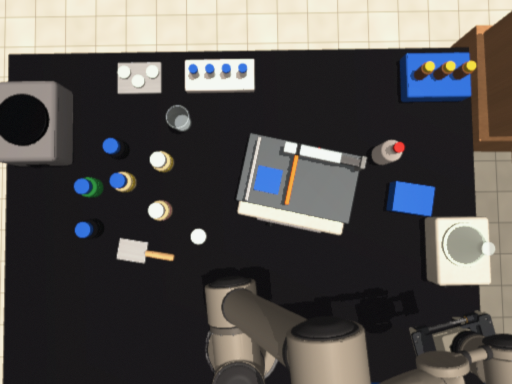

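The scene view shows the bottle to load at about (377,190), and the shaker at (210,225) with its orange bar, blue pad and tube on the camera side. In the top view the blue-capped cream bottle is at (122,181), the pad at (268,180), the orange bar at (291,180) and the tube near (320,154). The other blue caps at (113,146) and (84,230) belong to dark bottles.

```bash
cat > h.py <<'E'
import numpy as np,cv2
from cell import robot,cams
np.set_printoptions(precision=4,suppress=True)
C={n:cams.calibration(n) for n in("scene","top")}
def ray(n,u,v):
    c=C[n];E=c["extrinsics"];R=E[:3,:3]
    d=R.T@np.array([(u-c["cx"])/c["fx"],-(v-c["cy"])/c["fy"],-1.]); return -R.T@E[:3,3],d
def plane(n,p,z):
    o,d=ray(n,*p); return (o+d*(z-o[2])/d[2])[:2]
def tri(pt,ps):
    A=np.zeros((3,3));b=np.zeros(3);rs=[ray("top",*pt),ray("scene",*ps)]
    for o,d in rs:
        d=d/np.linalg.norm(d);M=np.eye(3)-np.outer(d,d);A+=M;b+=M@o
    x=np.linalg.solve(A,b)
    return x,[np.linalg.norm(np.cross(x-o,d/np.linalg.norm(d))) for o,d in rs]
def proj(n,P):
    c=C[n];E=c["extrinsics"];q=E[:3,:3]@np.asarray(P)+E[:3,3]
    return np.array([c["cx"]+c["fx"]*q[0]/-q[2],c["cy"]-c["fy"]*q[1]/-q[2]])
HUE={"blue":(100,130),"orange":(8,20),"red":(0,5)}
def blobs(im,col,roi,s=130,v=60,amin=8):
    """[(area,centroid,minAreaRect)] of a colour within roi x0,y0,x1,y1"""
    x0,y0,x1,y1=roi;h=cv2.cvtColor(im[y0:y1,x0:x1],cv2.COLOR_BGR2HSV);lo,hi=HUE[col]
    m=cv2.inRange(h,(lo,s,v),(hi,255,255))
    n,L,st,ce=cv2.connectedComponentsWithStats(m);r=[]
    for i in range(1,n):
        if st[i,4]>=amin:
            pts=np.argwhere(L==i)[:,::-1].astype(np.float32)+[x0,y0]
            r.append((int(st[i,4]),ce[i]+[x0,y0],cv2.minAreaRect(pts.astype(np.float32))))
    return sorted(r,key=lambda t:-t[0])
E
python3 - <<'E'
from h import *
t=cv2.imread("pics/top0.png");s=cv2.imread("pics/scene0.png")
for nm,im,col,roi,z in[("top",t,"blue",(235,150,290,210),.06),("top",t,"orange",(280,145,305,215),.116),("top",t,"blue",(105,165,136,198),.098),("scene",s,"blue",(222,190,260,230),.06),("scene",s,"orange",(205,175,228,225),.116),("scene",s,"blue",(366,172,390,190),.098),("scene",s,"red",(160,210,235,240),.115),("top",t,"red",(300,135,370,175),.115)]:
    for a,c,r in blobs(im,col,roi)[:2]:
        b=cv2.boxPoints(r); print(nm,col,a,c,plane(nm,c,z),"rect",r[1],"corners",[plane(nm,p,z).round(4).tolist() for p in b])
a=cv2.resize(t[125:245,95:385],None,fx=2.7,fy=2.7,interpolation=cv2.INTER_CUBIC)
b=cv2.resize(s[175:265,135:285],None,fx=3.0,fy=3.0,interpolation=cv2.INTER_CUBIC)
cv2.imwrite("pics/c0.png",np.vstack([a,np.pad(b,((0,0),(0,a.shape[1]-b.shape[1]),(0,0)))]))
E
```

```text
top blue 613 [267.7781 179.4029] [ 0.5206 -0.0848] rect (24.933963775634766, 24.584749221801758) corners [[0.4926, -0.0395], [0.5659, -0.0562], [0.5488, -0.1304], [0.4756, -0.1135]]
top orange 239 [290.9874 179.0879] [ 0.5167 -0.1509] rect (4.7573771476745605, 50.419105529785156) corners [[0.4461, -0.1276], [0.5898, -0.1603], [0.5867, -0.1738], [0.4431, -0.1411]]
top blue 216 [116.7824 180.0741] [0.5223 0.3631] rect (15.0, 16.0) corners [[0.5466, 0.3863], [0.5459, 0.3388], [0.5014, 0.3387], [0.502, 0.386]]
scene blue 450 [239.5711 211.3333] [ 0.5204 -0.0848] rect (18.0, 26.0) corners [[0.4742, -0.117], [0.4935, -0.04], [0.5693, -0.0584], [0.5509, -0.1321]]
scene orange 176 [215.9205 199.7216] [ 0.5144 -0.1519] rect (5.853672027587891, 31.3304500579834) corners [[0.5742, -0.1736], [0.4415, -0.1445], [0.4476, -0.1278], [0.5797, -0.1581]]
scene blue 211 [379.8436 180.9289] [0.5316 0.3563] rect (14.0, 16.0) corners [[0.4942, 0.348], [0.5064, 0.3964], [0.5685, 0.3648], [0.5568, 0.3182]]
scene red 11 [191.4545 226.6364] [ 0.6048 -0.2351] rect (2.8284268379211426, 2.8284268379211426) corners [[0.603, -0.2402], [0.5967, -0.2339], [0.6056, -0.2297], [0.6118, -0.236]]
```

View pics/c0.png

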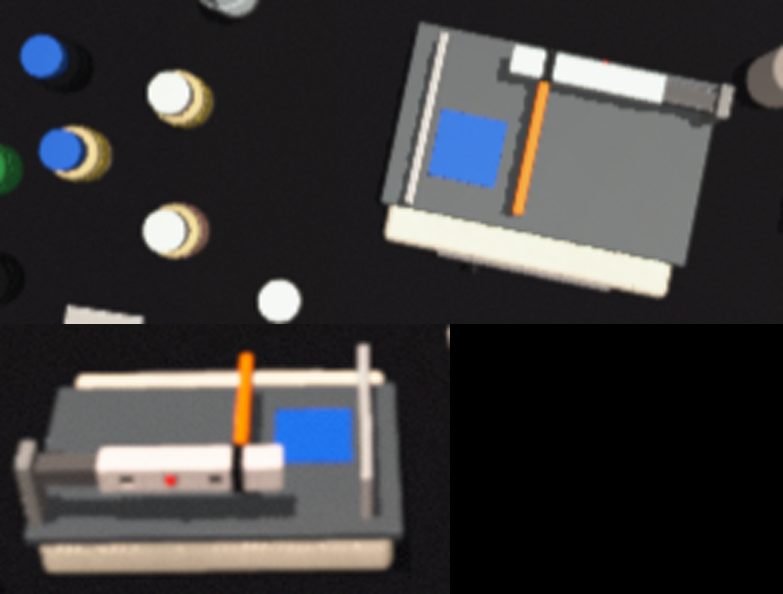

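The crop shows the pin at scene (191.5,226.6). Both views agree on the pad centre and the shaker yaw of about −12.8°. I'll refine the bottle, cross-check the pin and compute the first moves.

```bash
cat >> h.py <<'E'
from scipy.spatial.transform import Rotation as Ro
YAW=np.deg2rad(-12.8);SX=np.array([np.cos(YAW),np.sin(YAW)]);SY=np.array([-SX[1],SX[0]])
PAD=np.array([.5205,-.0848])
def sh(p): q=np.asarray(p)[:2]-PAD; return np.array([q@SX,q@SY])   # pad frame
def wo(x,y): return PAD+x*SX+y*SY
def go(x,y,z,yaw=YAW-np.pi/2,frm=None):
    o=robot.observe();p,r=(o["tool_pos"],o["tool_rot"]) if frm is None else frm
    R0=Ro.from_euler("xyz",r);R1=Ro.from_euler("xyz",[-np.pi/2,0,yaw])
    d=R0.inv().apply(np.array([x,y,z])-p);w=(R0.inv()*R1).as_rotvec(degrees=True)
    print("shift mm",(d*1000).round(1),"turn deg",w.round(1))
E
python3 - <<'E'
from h import *
t=cv2.imread("pics/top0.png");s=cv2.imread("pics/scene0.png")
print("pin top",sh(plane("top",(318.7,148),.115)),"scene",sh(plane("scene",(191.45,226.64),.115)))
b=[.522,.361]
for z,r in((.098,.023),(.074,.023)):
    for n in("top","scene"): print(n,z,proj(n,[*b,z]))
for n,im,roi in(("top",t,(105,165,145,198)),("scene",s,(360,165,395,215))):
    x0,y0,x1,y1=roi;h=cv2.cvtColor(im[y0:y1,x0:x1],cv2.COLOR_BGR2HSV)
    m=cv2.inRange(h,(100,100,40),(130,255,255)); v=np.where(m>0,h[:,:,2],0)
    ys,xs=np.nonzero(m); print(n,xs.min()+x0,xs.max()+x0,ys.min()+y0,ys.max()+y0)
    print("\n".join(" ".join("%3d"%k for k in row) for row in v[5:27:2]))
    m=cv2.inRange(h,(15,60,60),(40,255,255));ys,xs=np.nonzero(m);print("body",xs.min()+x0,xs.max()+x0,ys.min()+y0,ys.max()+y0)
go(.38,-.25,.24)
E
```

```text
pin top [ 0.1172 -0.1261] scene [ 0.1155 -0.128 ]
top 0.098 [117.4816 180.1488]
scene 0.098 [379.8451 178.7769]
top 0.074 [120.1521 180.6851]
scene 0.074 [378.3766 184.7249]
top 108 126 172 188
  0   0   0   0   0   0   0   0   0   0   0   0   0   0   0   0   0   0   0   0   0   0   0   0   0   0   0   0   0   0   0   0   0   0   0   0   0   0   0   0
  0   0   0   0   0   0   0   0   0  65  79  86 103   0   0   0   0   0   0   0   0   0   0   0   0   0   0   0   0   0   0   0   0   0   0   0   0   0   0   0
  0   0   0   0   0   0  65 135 183 215 220 220 220 221 221 213 191   0   0   0   0   0   0   0   0   0   0   0   0   0   0   0   0   0   0   0   0   0   0   0
  0   0   0   0   0 108 190 218 222 222 222 222 223 223 224 224 224 220 173 113   0   0   0   0   0   0   0   0   0   0   0   0   0   0   0   0   0   0   0   0
  0   0   0   0  83 189 219 222 222 223 222 222 223 224 224 224 224 223 221 169 107   0   0   0   0   0   0   0   0   0   0   0   0   0   0   0   0   0   0   0
  0   0   0   0 114 208 221 222 222 222 222 223 223 224 224 224 224 224 223 195 119  90   0   0   0   0   
[... 1818 characters left out ...]
36 237 237 237 237 234 224 179  94   0   0   0   0   0   0
  0   0   0   0   0   0   0   0   0   0   0   0  99 121 130 137 148 166 184 200 201 202 202 198 193 177 147  96  45   0   0   0   0   0   0
  0   0   0   0   0   0   0   0   0   0   0   0   0 120 135 141 147 151 153 153 155 153 150 147 141 129 103  59   0   0   0   0   0   0   0
  0   0   0   0   0   0   0   0   0   0   0   0   0   0   0   0 140 147 149 150 151 149 144 138   0   0   0   0   0   0   0   0   0   0   0
  0   0   0   0   0   0   0   0   0   0   0   0   0   0   0   0   0   0   0   0   0   0   0   0   0   0   0   0   0   0   0   0   0   0   0
body 360 388 184 214
shift mm [-310.7   -2.5 -192.5] turn deg [  0.1 -63.6  -0.1]
```

apply_moves --pt "-0.05 0 -0.03 0 -10 0 -0.4" --pt "-0.1 0 -0.06 0 -20 0 -0.4" --pt "-0.155 0 -0.095 0 -30 0 -0.4" --pt "-0.205 0 -0.125 0 -40 0 -0.4" --pt "-0.26 0 -0.16 0 -50 0 -0.4" --squeeze 20

```text
time: 0.72
tool_pos: [0.3376, -0.2942, 0.2376]
tool_rot: [-1.571, -0.0, -2.027]
contact_force: [1.1, -1.3, -0.0]
opening: 0.0647
```

```bash
python3 - <<'E'
from h import *
print(robot.observe()["tool_pos"]);go(.47,.08,.24);go(.522,.362,.22)
E
```

```text
[ 0.3376 -0.2942  0.2376]
shift mm [-394.3   -2.4  -45.9] turn deg [ -0.  -13.3   0. ]
shift mm [-670.4   17.6 -123.4] turn deg [ -0.  -13.3   0. ]
```

apply_moves --pt "-0.06 0 -0.011 0 0 0 -0.4" --pt "-0.12 0 -0.022 0 0 0 -0.4" --pt "-0.18 0 -0.033 0 0 0 -0.4" --pt "-0.24 0 -0.044 0 0 0 -0.4" --pt "-0.3 0 -0.055 0 0 0 -0.4"

```text
time: 1.35
tool_pos: [0.4209, -0.0007, 0.2377]
tool_rot: [-1.571, -0.0, -2.032]
contact_force: [1.4, -0.4, 0.2]
opening: 0.0639
```

apply_moves --pt "-0.06 0 -0.011 0 -2 0 -0.4" --pt "-0.12 0 -0.022 0 -5 0 -0.4" --pt "-0.18 0 -0.033 0 -8 0 -0.4" --pt "-0.24 0 -0.044 0 -11 0 -0.4" --pt "-0.3 0 -0.055 0 -13.3 0 -0.4"

```text
time: 1.98
tool_pos: [0.5052, 0.2925, 0.2373]
tool_rot: [-1.571, -0.001, -1.798]
contact_force: [0.1, 0.5, -0.1]
opening: 0.0644
```

```bash
python3 - <<'E'
from h import *
print(robot.observe()["tool_pos"]);go(.522,.362,.15);go(.522,.362,.078)
E
```

```text
[0.5052 0.2925 0.2373]
shift mm [-71.6  87.3   0.7] turn deg [ 0.  -0.2  0. ]
shift mm [-71.6 159.3   0.7] turn deg [ 0.  -0.2  0. ]
```

apply_moves --pt "-0.03 0.01 0.001 0 0 0 -0.4" --pt "-0.06 0.04 0.001 0 0 0 -0.4" --pt "-0.072 0.075 0.001 0 0 0 -0.4" --pt "-0.072 0.1 0.001 0 0 0 -0.4" --pt "-0.072 0.1 0.001 0 0 0 -0.4"

```text
time: 2.6
tool_pos: [0.521, 0.3598, 0.135]
tool_rot: [-1.575, -0.004, -1.8]
contact_force: [-1.0, -0.2, 0.3]
opening: 0.0636
```

```bash
python3 - <<'E'
from h import *
im={n:cams.read_camera(n) for n in("scene","top")}
go(.522,.362,.078)
a=cv2.resize(im["scene"][90:240,300:440],None,fx=4,fy=4,interpolation=cv2.INTER_CUBIC)
cv2.imwrite("pics/g1.png",a)
E
```

```text
shift mm [-1.4 60.3 -1.1] turn deg [-0.  -0.3 -0. ]
```

View pics/g1.png

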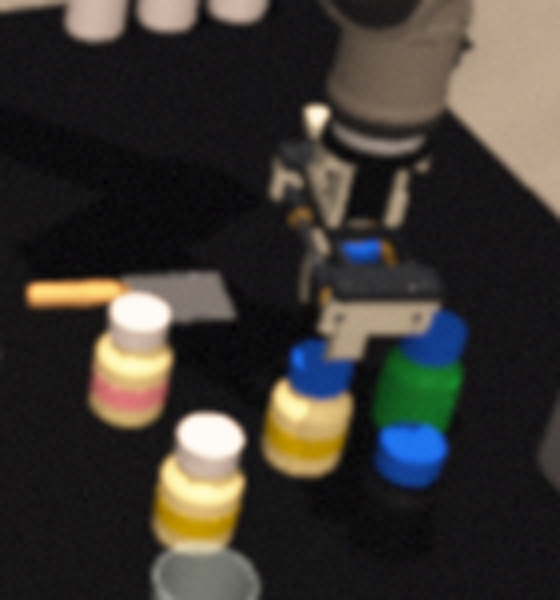

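The gripper straddles the blue cap at crop (320,370), with the near finger between the bottle and the dark one at (410,450). I'll descend and grip.

apply_moves --pt "-0.001 0.015 0 0 0 0 -0.4" --pt "-0.001 0.035 0 0 0 0 -0.4" --pt "-0.001 0.052 0 0 0 0 -0.4" --pt "-0.001 0.059 0 0 0 0 -0.4" --pt "-0.001 0.059 0 0 0 0 -0.4"

```text
time: 3.32
tool_pos: [0.5226, 0.3612, 0.0783]
tool_rot: [-1.571, -0.0, -1.8]
contact_force: [1.1, -0.5, -0.0]
opening: 0.0641
```

apply_moves --pt "0 0 0 0 0 0 0.1" --pt "0 0 0 0 0 0 0.3" --pt "0 0 0 0 0 0 0.3" --pt "0 0 0 0 0 0 0.3" --pt "0 0 0 0 0 0 0.3" --squeeze 20

```text
time: 3.95
tool_pos: [0.5231, 0.3615, 0.0793]
tool_rot: [-1.57, 0.001, -1.8]
contact_force: [-0.1, -0.2, 3.3]
opening: 0.045
```

apply_moves --pt "0 0 0 0 0 0 0.3" --pt "0 -0.01 0 0 0 0 0.3" --pt "0 -0.03 0 0 0 0 0.3" --pt "0 -0.05 0 0 0 0 0.3" --pt "0 -0.05 0 0 0 0 0.3"

```text
time: 4.58
tool_pos: [0.5231, 0.3617, 0.13]
tool_rot: [-1.569, 0.001, -1.8]
contact_force: [-0.3, 0.2, -1.6]
opening: 0.0455
```

```bash
python3 - <<'E'
from h import *
o=robot.observe();print(o["tool_pos"],o["contact_force"],o["opening"])
x,y=wo(0,.004);go(o["tool_pos"][0],o["tool_pos"][1],.25);go(x,y,.25)
E
```

```text
[0.5231 0.3617 0.13  ] [-0.2775  0.2298 -1.5552] 0.04548861523306225
shift mm [  -0.2 -120.     0.2] turn deg [-0.1 -0.3 -0.1]
shift mm [ 431.3 -120.5   99. ] turn deg [-0.1 -0.3 -0.1]
```

apply_moves --pt "0 -0.03 0 0 0 0 0.3" --pt "0 -0.07 0 0 0 0 0.3" --pt "0.01 -0.11 0.002 0 0 0 0.3" --pt "0.04 -0.12 0.009 0 0 0 0.3" --pt "0.08 -0.12 0.018 0 0 0 0.3"

```text
time: 5.2
tool_pos: [0.5218, 0.2791, 0.2485]
tool_rot: [-1.571, 0.0, -1.798]
contact_force: [0.7, -0.6, -1.9]
opening: 0.0458
```

apply_moves --pt "0.045 0 0.0105 0 0 0 0.3" --pt "0.09 0 0.021 0 0 0 0.3" --pt "0.135 0 0.0315 0 0 0 0.3" --pt "0.18 0 0.042 0 0 0 0.3" --pt "0.225 0 0.052 0 0 0 0.3"

```text
time: 5.82
tool_pos: [0.5208, 0.047, 0.2475]
tool_rot: [-1.573, -0.0, -1.8]
contact_force: [0.5, 0.7, -1.6]
opening: 0.0455
```

apply_moves --pt "0.04 0 0.009 0 0 0 0.3" --pt "0.07 0 0.016 0 0 0 0.3" --pt "0.095 0 0.022 0 0 0 0.3" --pt "0.11 0 0.025 0 0 0 0.3" --pt "0.115 0 0.026 0 0 0 0.3"

```text
time: 6.45
tool_pos: [0.5204, -0.0699, 0.248]
tool_rot: [-1.572, 0.0, -1.801]
contact_force: [-0.2, 0.6, -2.5]
opening: 0.0456
```

```bash
python3 - <<'E'
from h import *
o=robot.observe();print(o["tool_pos"],o["contact_force"],o["opening"],sh(o["tool_pos"]))
x,y=wo(0,.004);go(x,y,.16)
im=cams.read_camera("scene")
cv2.imwrite("pics/g2.png",cv2.resize(im[80:280,130:300],None,fx=3,fy=3,interpolation=cv2.INTER_CUBIC))
E
```

```text
[ 0.5204 -0.0699  0.248 ] [-0.1654  0.6199 -2.5122] 0.04556212634260256 [-0.0034  0.0145]
shift mm [10.5 88.   3.6] turn deg [ 0.1 -0.4 -0. ]
```

View pics/g2.png

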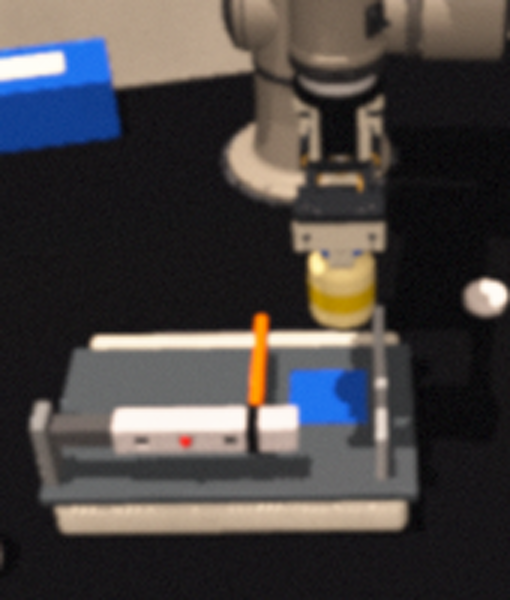

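The bottle hangs upright at crop (342,290), not yet over the pad. I'll centre it at pad (0, +4 mm) and lower it.

apply_moves --pt "0.0105 0 0.0035 0 -0.4 0 0.3" --pt "0.0105 0.02 0.0035 0 -0.4 0 0.3" --pt "0.0105 0.05 0.0035 0 -0.4 0 0.3" --pt "0.0105 0.08 0.0035 0 -0.4 0 0.3" --pt "0.0105 0.09 0.0035 0 -0.4 0 0.3"

```text
time: 7.12
tool_pos: [0.521, -0.08, 0.1572]
tool_rot: [-1.574, 0.0, -1.792]
contact_force: [-0.5, 0.2, -1.6]
opening: 0.0457
```

```bash
python3 - <<'E'
from h import *
o=robot.observe();print(o["tool_pos"],o["contact_force"],sh(o["tool_pos"]))
x,y=wo(0,.004);go(x,y,.139)
E
```

```text
[ 0.521  -0.08    0.1572] [-0.5384  0.1924 -1.559 ] [-0.0006  0.0048]
shift mm [ 0.8 18.2  0.6] turn deg [ 0.2  0.1 -0. ]
```

apply_moves --pt "0 0.004 0 0 0 0 0.3" --pt "0 0.008 0 0 0 0 0.3" --pt "0 0.012 0 0 0 0 0.3" --pt "0 0.015 0 0 0 0 0.3" --pt "0 0.0165 0 0 0 0 0.3"

```text
time: 7.75
tool_pos: [0.5218, -0.0806, 0.1422]
tool_rot: [-1.571, -0.0, -1.793]
contact_force: [-0.5, -0.6, -2.2]
opening: 0.0457
```

apply_moves --pt "0 0.0005 0 0 0 0 0.3" --pt "0 0.001 0 0 0 0 0.3" --pt "0 0.0015 0 0 0 0 0.3" --pt "0 0.0015 0 0 0 0 0.3" --pt "0 0.0015 0 0 0 0 0.3"

```text
time: 8.38
tool_pos: [0.5218, -0.0805, 0.1407]
tool_rot: [-1.571, -0.0, -1.793]
contact_force: [0.5, 0.1, -1.1]
opening: 0.0455
```

Not in contact yet, so I'll go down in small steps.

apply_moves --pt "0 0.0005 0 0 0 0 0.3" --pt "0 0.001 0 0 0 0 0.3" --pt "0 0.0015 0 0 0 0 0.3" --pt "0 0.0015 0 0 0 0 0.3" --pt "0 0.0015 0 0 0 0 0.3"

```text
time: 9.0
tool_pos: [0.5217, -0.0805, 0.1393]
tool_rot: [-1.571, -0.0, -1.793]
contact_force: [-0.3, 0.3, 0.3]
opening: 0.0453
```

apply_moves --pt "0 0.0005 0 0 0 0 0.3" --pt "0 0.001 0 0 0 0 0.3" --pt "0 0.001 0 0 0 0 0.3" --pt "0 0.001 0 0 0 0 0.3" --pt "0 0.001 0 0 0 0 0.3"

```text
time: 9.62
tool_pos: [0.5219, -0.0806, 0.1392]
tool_rot: [-1.57, -0.0, -1.793]
contact_force: [-1.8, -0.4, 7.7]
opening: 0.0459
```

apply_moves --pt "0 -0.0008 0 0 0 0 0.3" --pt "0 -0.0008 0 0 0 0 0.1" --pt "0 -0.0008 0 0 0 0 -0.1" --pt "0 -0.0008 0 0 0 0 -0.4" --pt "0 -0.0008 0 0 0 0 -0.4"

```text
time: 10.25
tool_pos: [0.5218, -0.0805, 0.1388]
tool_rot: [-1.571, -0.0, -1.793]
contact_force: [-0.3, -0.1, -0.3]
opening: 0.063
```

apply_moves --pt "0 0 0 0 0 0 -0.4" --pt "0 -0.01 0 0 0 0 -0.4" --pt "0 -0.035 0 0 0 0 -0.4" --pt "0 -0.065 0 0 0 0 -0.4" --pt "0 -0.09 0 0 0 0 -0.4"

```text
time: 10.88
tool_pos: [0.522, -0.0806, 0.2309]
tool_rot: [-1.569, -0.0, -1.793]
contact_force: [0.2, 1.3, 0.1]
opening: 0.0645
```

```bash
python3 - <<'E'
from h import *
o=robot.observe();print(o["tool_pos"],o["contact_force"],o["opening"])
x,y=wo(.100,-.127);print(x,y);go(x,y,.23)
E
```

```text
[ 0.522  -0.0806  0.2309] [0.2027 1.3411 0.1248] 0.06452444106471318
0.5898782762328839 -0.23079881775875327
shift mm [131.6   1.1  99.3] turn deg [-0.1  0.1  0. ]
```

apply_moves --pt "0.03 0 0.023 0 0 0 -0.4" --pt "0.07 0 0.053 0 0 0 -0.4" --pt "0.105 0 0.079 0 0 0 -0.4" --pt "0.125 0 0.094 0 0 0 -0.4" --pt "0.1315 0 0.099 0 0 0 -0.4"

```text
time: 11.5
tool_pos: [0.5895, -0.2319, 0.2291]
tool_rot: [-1.571, -0.0, -1.795]
contact_force: [-0.6, 0.7, 0.1]
opening: 0.0644
```

apply_moves --pt "0 0.015 0 0 0 0 -0.4" --pt "0 0.04 0 0 0 0 -0.4" --pt "0 0.065 0 0 0 0 -0.4" --pt "0 0.07 0 0 0 0 -0.4" --pt "0 0.07 0 0 0 0 -0.4"

```text
time: 12.12
tool_pos: [0.5893, -0.2299, 0.1592]
tool_rot: [-1.571, 0.0, -1.792]
contact_force: [-0.1, 0.2, 0.1]
opening: 0.0642
```

```bash
python3 - <<'E'
from h import *
o=robot.observe();print(o["tool_pos"],o["contact_force"],o["opening"],sh(o["tool_pos"]))
x,y=wo(.100,-.127);go(x,y,.107)
im={n:cams.read_camera(n) for n in("scene","top")}
a=cv2.resize(im["scene"][130:280,135:285],None,fx=3.5,fy=3.5,interpolation=cv2.INTER_CUBIC)
cv2.imwrite("pics/g3.png",a);cv2.imwrite("pics/top3.png",im["top"])
for c in("red","orange"):
  print(c,[(a,q,sh(plane("scene",q,.115))) for a,q,r in blobs(im["scene"],c,(160,180,250,245),amin=4)])
E
```

```text
[ 0.5893 -0.2299  0.1592] [-0.0949  0.2044  0.135 ] 0.06419306810274752 [ 0.0992 -0.1262]
shift mm [ 0.8 52.2  0.8] turn deg [ 0.   0.1 -0. ]
red [(9, array([191.3333, 226.8889]), array([ 0.1164, -0.1282]))]
orange [(179, array([215.9777, 200.    ]), array([ 0.009 , -0.0667])), (16, array([201.4375, 181.5625]), array([-0.0759, -0.1149])), (10, array([244.5, 214. ]), array([0.0692, 0.0156]))]
```

View pics/g3.png

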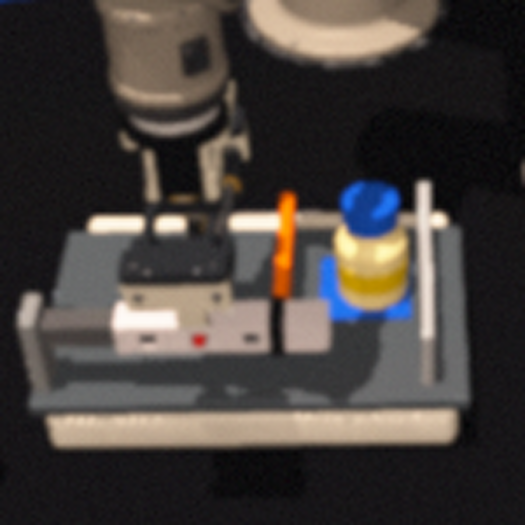

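```bash
python3 - <<'E'
from h import *
for nm,x,y,z in(("near inner tip",.1312,-.1262,.148),("near back tip",.150,-.1262,.148),("near outer body corner L",.150,-.164,.198),("R",.150,-.089,.198),("far tip",.067,-.126,.148),("tube top near edge @pin",.114,-.127,.129)):
    w=wo(x,y); print(nm,(proj("scene",[*w,z])-[135,130])*3.5, proj("top",[*w,z]))
t=cv2.imread("pics/top3.png");cv2.imwrite("pics/t3.png",cv2.resize(t[120:240,230:390],None,fx=4,fy=4,interpolation=cv2.INTER_CUBIC))
E
```

```text
near inner tip [193.6334 322.2453] [321.4499 141.5501]
near back tip [191.2963 340.1747] [322.7677 135.1464]
near outer body corner L [131.5634 292.0877] [339.2608 134.7757]
R [235.9191 290.55  ] [312.3319 129.1222]
far tip [201.4482 264.2505] [316.8645 163.4834]
tube top near edge @pin [197.1717 324.0114] [319.5079 148.4364]
```

View pics/t3.png

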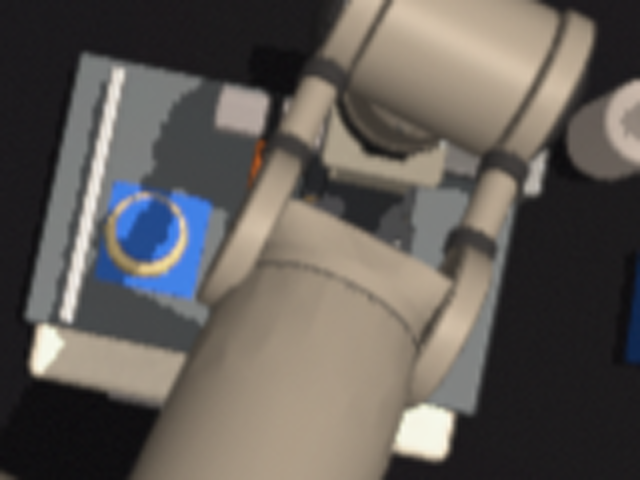

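The bottle stands upright on the pad, at crop (370,255) in the scene view and (148,232) in the top view. The gripper is over the tube at the pin, which shows at (198,341) in the scene crop. I'll descend around the tube.

apply_moves --pt "0.001 0.01 0.0008 0 0 0 -0.4" --pt "0.001 0.022 0.0008 0 0 0 -0.4" --pt "0.001 0.036 0.0008 0 0 0 -0.4" --pt "0.001 0.047 0.0008 0 0 0 -0.4" --pt "0.001 0.052 0.0008 0 0 0 -0.4"

```text
time: 12.85
tool_pos: [0.5895, -0.2316, 0.1057]
tool_rot: [-1.572, 0.0, -1.793]
contact_force: [-0.1, 0.3, 1.0]
opening: 0.0643
```

apply_moves --pt "0 0 0 0 0 0 0" --pt "0 0 0 0 0 0 0.15" --pt "0 0 0 0 0 0 0.22" --pt "0 0 0 0 0 0 0.22" --pt "0 0 0 0 0 0 0.22" --squeeze 15

```text
time: 13.48
tool_pos: [0.5908, -0.2321, 0.1076]
tool_rot: [-1.568, -0.0, -1.793]
contact_force: [5.1, -0.6, 0.2]
opening: 0.0362
```

```bash
python3 - <<'E'
from h import *
o=robot.observe();print(o["tool_pos"],o["contact_force"],o["torque"],o["opening"],sh(o["tool_pos"]))
E
```

```text
[ 0.5908 -0.2321  0.1076] [ 5.0745 -0.6394  0.1755] [-0.1397 -0.883  -0.0081] 0.03617216763722984 [ 0.1012 -0.128 ]
```

apply_moves --pt "0 0 0 0 0 0 0.3" --pt "0 0 0 0 0 0 0.4" --pt "0 0 0 0 0 0 0.6" --pt "0 0 0 0 0 0 0.6" --pt "0 0 0 0 0 0 0.6" --squeeze 50

```text
time: 14.1
tool_pos: [0.5911, -0.2321, 0.1076]
tool_rot: [-1.568, -0.001, -1.793]
contact_force: [7.1, -0.9, -0.9]
opening: 0.028
```

```bash
python3 - <<'E'
from h import *
o=robot.observe();print(o["tool_pos"],o["contact_force"],o["torque"],o["opening"],sh(o["tool_pos"]))
E
```

```text
[ 0.5911 -0.2321  0.1076] [ 7.0734 -0.9031 -0.8935] [-0.1806 -0.9903 -0.0555] 0.02796105145325284 [ 0.1014 -0.128 ]
```

Opening is 28.0 mm, so the pin is flush. Now I'll slide towards the fence, along tool −x.

apply_moves --pt "-0.002 0 0 0 0 0 0.6" --pt "-0.004 0 0 0 0 0 0.6" --pt "-0.006 0 0 0 0 0 0.6" --pt "-0.008 0 0 0 0 0 0.6" --pt "-0.01 0 0 0 0 0 0.6"

```text
time: 14.72
tool_pos: [0.5924, -0.2264, 0.1076]
tool_rot: [-1.567, -0.006, -1.794]
contact_force: [4.4, -10.9, -1.6]
opening: 0.0279
```

```bash
python3 - <<'E'
from h import *
o=robot.observe();print(o["contact_force"],o["torque"],o["opening"],sh(o["tool_pos"]))
im=cams.read_camera("scene")
for c in("red","orange"):
  print(c,[(a,q,sh(plane("scene",q,.115))) for a,q,r in blobs(im,c,(160,180,250,245),amin=4)])
E
```

```text
[  4.3835 -10.9174  -1.6381] [-1.3892 -0.6456  0.0197] 0.02789449487241844 [ 0.1014 -0.1221]
red []
orange [(183, array([217.8962, 199.9781]), array([ 0.009 , -0.0611])), (15, array([183.9333, 209.6667]), array([ 0.0479, -0.1553])), (8, array([204.125, 201.25 ]), array([ 0.0136, -0.1006])), (5, array([247.8, 212.6]), array([0.0637, 0.0248])), (4, array([248.5, 205. ]), array([0.0324, 0.0271])), (4, array([240.5, 215. ]), array([0.0729, 0.0045]))]
```

The bar moved with the gripper, about 5.6 mm against 5.9 mm. I'll continue.

apply_moves --pt "-0.003 0 0 0 0 0 0.6" --pt "-0.006 0 0 0 0 0 0.6" --pt "-0.01 0 0 0 0 0 0.6" --pt "-0.014 0 0 0 0 0 0.6" --pt "-0.018 0 0 0 0 0 0.6"

```text
time: 15.4
tool_pos: [0.5968, -0.2069, 0.1076]
tool_rot: [-1.568, -0.004, -1.794]
contact_force: [5.6, -9.1, -1.8]
opening: 0.0274
```

```bash
python3 - <<'E'
from h import *
o=robot.observe();print(o["contact_force"],o["torque"],o["opening"],sh(o["tool_pos"]))
im=cams.read_camera("scene")
for c in("red","orange"):
  print(c,[(a,q,sh(plane("scene",q,.115))) for a,q,r in blobs(im,c,(160,180,250,245),amin=4)][:2])
E
```

```text
[ 5.6474 -9.1318 -1.8385] [-1.1577 -0.7281 -0.0393] 0.027358212763107997 [ 0.1015 -0.1022]
red []
orange [(165, array([224.5818, 198.5818]), array([ 0.0034, -0.042 ])), (14, array([191.8571, 209.5714]), array([ 0.048 , -0.1329]))]
```

apply_moves --pt "-0.003 0 0 0 0 0 0.6" --pt "-0.006 0 0 0 0 0 0.6" --pt "-0.008 0 0 0 0 0 0.6" --pt "-0.01 0 0 0 0 0 0.6" --pt "-0.011 0 0 0 0 0 0.6"

```text
time: 16.08
tool_pos: [0.5996, -0.1946, 0.1076]
tool_rot: [-1.568, -0.001, -1.793]
contact_force: [6.4, -2.9, -0.7]
opening: 0.0272
```

```bash
cat > chk.py <<'E'
from h import *
import sys
o=robot.observe();print(o["contact_force"],o["torque"],o["opening"],sh(o["tool_pos"]))
im=cams.read_camera("scene");cv2.imwrite(f"pics/{sys.argv[1]}.png",im)
for c,s in(("red",110),("orange",130)):
  print(c,[(a,q,sh(plane("scene",q,.115))) for a,q,r in blobs(im,c,(160,180,250,245),s=s,amin=3)][:2])
E
python3 chk.py s5
```

```text
[ 6.3832 -2.9366 -0.6862] [-0.4344 -0.8759 -0.0272] 0.027240021541542002 [ 0.1014 -0.0895]
red []
orange [(172, array([229.0581, 199.3895]), array([ 0.0072, -0.0289])), (14, array([196.7857, 209.2143]), array([ 0.0468, -0.1191]))]
```

apply_moves --pt "-0.0004 0 0 0 0 0 0.6" --pt "-0.0008 0 0 0 0 0 0.6" --pt "-0.0012 0 0 0 0 0 0.6" --pt "-0.0016 0 0 0 0 0 0.6" --pt "-0.002 0 0 0 0 0 0.6"

```text
time: 16.75
tool_pos: [0.5999, -0.1932, 0.1076]
tool_rot: [-1.568, -0.002, -1.793]
contact_force: [6.0, -5.6, -1.0]
opening: 0.0276
```

```bash
python3 chk.py s6
```

```text
[ 5.9663 -5.643  -1.004 ] [-0.7514 -0.8649 -0.042 ] 0.0275547129919386 [ 0.1014 -0.0881]
red [(3, array([227., 213.]), array([ 0.0641, -0.0333]))]
orange [(157, array([229.7707, 198.9299]), array([ 0.0052, -0.0269])), (16, array([197.1875, 209.5625]), array([ 0.0483, -0.1178]))]
```

```bash
python3 - <<'E'
from h import *
im=cv2.imread("pics/s6.png");cv2.imwrite("pics/v6.png",cv2.resize(im[160:260,140:270],None,fx=5,fy=5,interpolation=cv2.INTER_CUBIC))
E
```

```text
(no output)
```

View pics/v6.png

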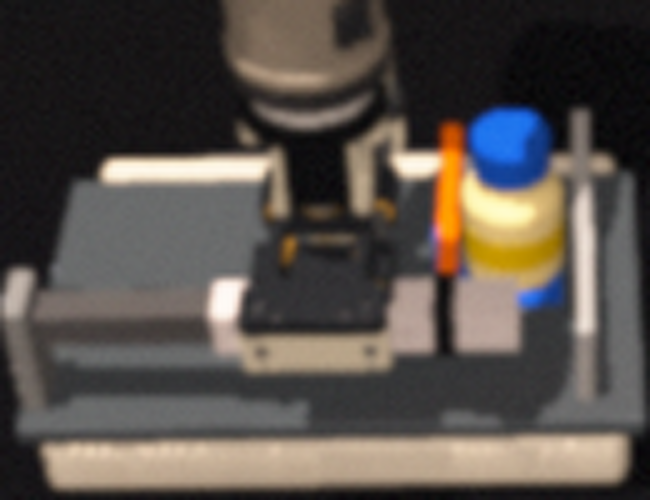

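The bottle stands, with the bar next to it. The gripper hides the pin, which should be at crop (257,333). I'll test the lock with a gentle extra push.

apply_moves --pt "-0.0005 0 0 0 0 0 0.6" --pt "-0.001 0 0 0 0 0 0.6" --pt "-0.0015 0 0 0 0 0 0.6" --pt "-0.002 0 0 0 0 0 0.6" --pt "-0.002 0 0 0 0 0 0.6"

```text
time: 17.42
tool_pos: [0.6002, -0.1918, 0.1076]
tool_rot: [-1.568, -0.003, -1.793]
contact_force: [5.3, -7.7, -2.1]
opening: 0.0279
```

```bash
python3 chk.py s7
```

```text
[ 5.2834 -7.6779 -2.1139] [-0.9514 -0.7874 -0.0036] 0.027923628407487057 [ 0.1014 -0.0866]
red []
orange [(156, array([230.2179, 198.359 ]), array([ 0.0028, -0.0257])), (15, array([197.9333, 209.4   ]), array([ 0.0476, -0.1158]))]
```

apply_moves --pt "0.001 0 0 0 0 0 0.6" --pt "0.002 0 0 0 0 0 0.6" --pt "0.002 0 0 0 0 0 0.4" --pt "0.002 0 0 0 0 0 0.1" --pt "0.002 0 0 0 0 0 -0.3"

```text
time: 18.1
tool_pos: [0.5981, -0.1915, 0.1067]
tool_rot: [-1.573, 0.0, -1.793]
contact_force: [-0.1, 0.0, 0.3]
opening: 0.0432
```

apply_moves --pt "0.002 0 0 0 0 0 -0.4" --pt "0.002 0 0 0 0 0 -0.4" --pt "0.002 -0.02 0 0 0 0 -0.4" --pt "0.002 -0.05 0 0 0 0 -0.4" --pt "0.002 -0.09 0 0 0 0 -0.4"

```text
time: 18.73
tool_pos: [0.5978, -0.1935, 0.197]
tool_rot: [-1.573, 0.0, -1.793]
contact_force: [1.0, -1.4, 0.1]
opening: 0.0645
```

apply_moves --pt "0.02 -0.03 0 0 0 0 -0.4" --pt "0.07 -0.04 0 0 0 0 -0.4" --pt "0.12 -0.04 0 0 0 0 -0.4" --pt "0.16 -0.04 0 0 0 0 -0.4" --pt "0.18 -0.04 0 0 0 0 -0.4"

```text
time: 19.35
tool_pos: [0.5579, -0.3712, 0.2367]
tool_rot: [-1.571, 0.0, -1.795]
contact_force: [0.9, 0.6, 0.4]
opening: 0.0644
```

```bash
python3 chk.py s8; python3 - <<'E'
from h import *
im=cv2.imread("pics/s8.png");t=cams.read_camera("top");cv2.imwrite("pics/top8.png",t)
r=lambda a,k:cv2.resize(a,None,fx=k,fy=k,interpolation=cv2.INTER_CUBIC)
a=r(im[165:260,140:270],4.5);b=r(t[125:230,235:320],3)
b=np.pad(b,((0,a.shape[0]-b.shape[0]) if a.shape[0]>b.shape[0] else (0,0),(0,0),(0,0)))[:a.shape[0]]
v=np.hstack([a,b]);print(v.shape);cv2.imwrite("pics/v8.png",v[:,:800])
print([(q,sh(plane("top",q,.116))) for _,q,_ in blobs(t,"orange",(255,130,320,215))][:1],[(q,sh(plane("top",q,.158))) for _,q,_ in blobs(t,"blue",(250,150,290,200))][:2])
E
```

```text
[0.9039 0.6452 0.3551] [-0.0804 -0.104  -0.0045] 0.06439511467613435 [ 0.0999 -0.271 ]
red [(14, array([191.5   , 226.7143]), array([ 0.1158, -0.1278]))]
orange [(165, array([230.0788, 198.8727]), array([ 0.005, -0.026]))]
(428, 840, 3)
[(array([277.3726, 175.8679]), array([ 0.0119, -0.0246]))] [(array([264.5879, 176.7527]), array([-0.0016,  0.0115])), (array([262.9844, 188.9688]), array([-0.0362,  0.0088]))]
```

View pics/v8.png

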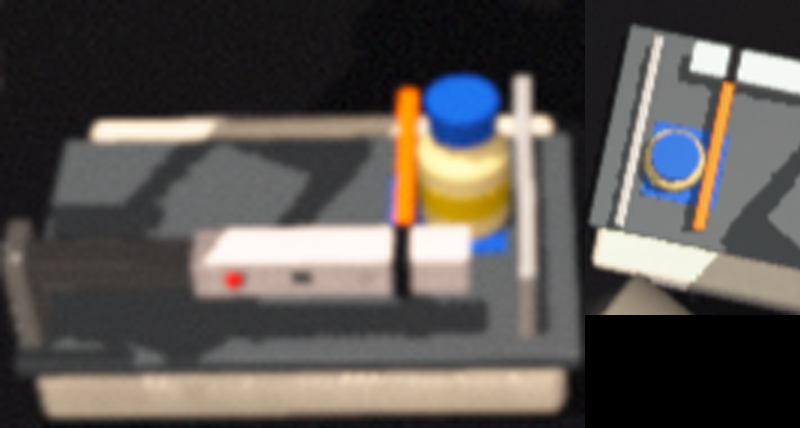

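The pin is out again, a full red dot at crop (233,279). It sits in the tube's end hole, with the next hole visible at (302,277). The bottle stands between bar and fence, and the robot is clear, so I'm handing in.

```bash
python3 -c "
from cell import robot
print(robot.hand_in(), robot.observe()['time'])"
```

```text
the job is handed in; nothing more can be done
the job is handed in; nothing more can be done
```

The blue-capped bottle is standing on the shaker's blue pad, clamped between the bar and the fence, and the job is handed in. The last reading before hand-in was about 19.4 s.

**What I did:** I picked the bottle up by its cap, lowered it onto the pad until it touched, and released it. I then pinched the tube at the pin (opening 28.0 mm, so flush), slid it towards the fence to the next hole, let go and backed off.

**Last checks:**
- **Pin:** it shows as a full red dot at its original position, in the tube's end hole.
- **Bar:** it moved about 40.7 mm by the scene camera, against 40 expected.
- **Bottle:** it is upright, about 11.5 mm towards the fence from the pad centre. The expected range was 10–16 mm.
- **Robot:** the gripper is clear and touching nothing; the contact force reading was about 1 N, which is noise.

**What was less certain:**
- The gripper hid the pin at the end of the slide, and my gentle push to test the lock was inconclusive. I confirmed the pin only after letting go.
- I did not measure the bystanders again at the end. I never worked against them, and no unexpected forces appeared.

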